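# Reset the polisher's interlock at the two-button station

## Robot

A 6-joint arm with a two-finger parallel gripper is mounted at the origin on a cart in front of the work surface, level with it; the furniture and walls round the work are solid. World frame = base frame: x ahead of the robot, y to its left, z up, the work surface at z = 0. Lengths are in mm, angles in rad, forces in N, time in s.
With the tool pointing down it reaches from about 375 to 825 mm from the base axis. Payload 5.5 kg.
Tool frame: the origin (TCP) lies midway between the tips of the shut fingers; the grasp point (between the pads) lies 19 mm behind it; z points along the fingers, y is the line along which they close (so a half turn about z gives the same grasp; the last joint's range is limited). The gripper opens to 85 mm and grips with 20 to 120 N. Pads are 22 mm wide; open, the fingers measure 114 mm over their backs; the gripper's body (76 mm by 85 mm) begins 54 mm behind the grasp point. The pads swing forward as they close: fully open they stand 13 mm farther back than shut.
Start: joints at [-1.112, 0.314, -0.047, 1.21, 0, 1.571], TCP at [265.72, -537.948, 231.299] pointing down, gripper open.
Joint ranges: [-2.67, 2.67], [-0.69, 1.73], [-1.03, 1.25], [-2.08, 2.16], [-1.42, 1.45], [-3.14, 3.14]. Speed limits (rad/s): [2.39, 2.39, 3.01, 3.14, 3.14, 3.14].

## Interface

Orientations are given as a unit quaternion [x, y, z, w].
In Python, from plant import * gives the robot as it stands. The module is installed in compiled form; this text tells all that it offers.
- The arm moves only by the tool jog_arm, never from a script. Its argument "rows" is text: rows parted by semicolons, each of 5 numbers parted by spaces: the opening, from 0 (shut) to 1 (fully open), then the shift along the tool's x, y, z in mm, then the turn about the tool's z in rad. In form: fingers dx dy dz turn; .... A call has 1 to 12 rows; each row shifts and turns the commanded pose from where the row before left it, along the tool's axes as they then stand; what a row does not reach is not made up. A row lasts 1/12 s, in which the tool goes at most 41.7 mm and 7.16 degrees, less where a joint would pass 70% of its speed; a pose out of reach is approached as far as the arm can. A call with a gripper value outside its range is refused whole. The fingers move at their own pace and stop on an object; the grip force is fixed at half the most. Time passes only in rows, so rows that do not move let the fingers close. It gives the time, the measured TCP pose, the force, the opening and the grip force at its end, in the units of the state.
- get_state(): the state, without advancing time (a new reading comes with each control period).
- capture(name): name is "scene" or "top"; returns the picture (480x640x3 uint8, blue, green, red); there is no depth.
- calibration(name): a dict with "camera_matrix" (3x3 intrinsics, pixels), "extrinsics" (4x4, takes a point from world to camera coordinates). Camera axes: x right, y up, looking along -z (the intrinsics and any distortion apply to the point x, -y, -z); pixel columns grow to the right and rows downward; lengths in mm; the calibration is good to about 2 mm. A picture is of the moment at which its call begins. calibration takes no time and is no camera call.
- close_job(): hands the job in; it is judged then, once.
Trained networks look in the newest picture that a camera, given by its name, has taken for a name from the list of things; names that differ only in an ending like _2 or _b are one class to them, and where a whole thing is asked for, a point or a joint stands for the part that bears it (a point fixed in the world has none). Each returns a list of dicts, best first, with "score" (0 to 1); they miss things now and then, are a little off and sometimes report something else, mostly with a low value. They report only what shows in the picture. A call takes as long as a camera call.
- regions_of(target, camera): "pixels" (480x640 bool, what is visible of it) and "uv" ([column, row] in pixels, amid what is visible of it).
The state is a dict: "t": time; "qpos": joint angles; "dq": joint speeds; "joint_efforts": joint torques, N m; "ee_pos": TCP position; "tool_rot": TCP orientation; "ft_force": force on the tool from outside, world axes, zero at the start; "moment": the same for the moment, N m; "finger_gap": opening from 0.0 (shut) to 1.0 (fully open); "grip_force": force on a finger pad.
Only numpy, scipy, OpenCV 4.12 (cv2) and the standard library are available. Lean on these libraries where they do the work, as an engineer would, in place of code of your own. Each camera call takes 0.05 s, during which the arm holds its last target. There are 200 camera calls.

## Task

Reset the interlock of the polisher at the yellow control station: without gripping anything, push its sliding cover all the way back to bare the two green buttons, then press both green buttons fully down together with the fingertips, and keep them down for at least three seconds. Then let both come up and move clear, leaving the cover open. Do not press one green button alone, do not press the red stop button, and do not disturb the loose things lying round the station.

Things in the scene. Friction and masses are not known exactly. Their poses are not given: they have to be found in the camera images.
- station: Yellow control box, grey top panel, fixed: 134 (x) by 208 (y) by 45 mm high. Origin on the bench, under the box (which reaches x = -66 to +68 mm); x points from its front (robot side) to its back, y to its left. On the panel, all at x = -20 mm: green buttons at y = +28 and -28, stop button and lamp at y = +80 and -80 (either way round). Two 4 mm high runner strips lie along x at y = +54 and -54 mm.
- cover (a joint): Aluminium cover over the green buttons, in m: 0 = closed, grows as it slides to the station's +x (back), 0.058 = open at its stop. 50 mm deep (x), 114 wide, top 78 mm above the bench; orange rib 8 mm thick, 90 wide, 20 high along its front edge (rib top 98 mm above the bench). Friction 1.5 N; stays where left. Front edge at station x = -47 mm closed, +11 mm open. Starts closed or up to 15 mm open.
- cover_rib (a point): Middle of the front face of the orange rib, 88 mm above the bench, 10 mm below the rib's top; it moves with the cover. Push here towards the station's +x.
- reset_left (a joint): Green push button at the station's left (y = +28 mm), in m: 0 = up, 0.008 = fully down. Spring: about 6 N when fully down; it comes up again when released.
- reset_right (a joint): Green push button at the station's right (y = -28 mm), in m: 0 = up, 0.008 = fully down. Spring as the left one.
- reset_left_top (a point): Centre of the top face of the left green button (28 mm across, in a black collar 44 mm across and 12 mm high), which moves with the button; 69 mm above the bench when up. The two green buttons stand 56 mm apart, centre to centre.
- reset_right_top (a point): Centre of the top face of the right green button (28 mm across, in a black collar 44 mm across and 12 mm high), which moves with the button; 69 mm above the bench when up.
- stop (a joint): Red stop button at one end of the panel, not to be pressed, in m: 0 = up, 0.008 = fully down.
- stop_top (a point): Centre of the top face of the red stop button (20 mm across); 69 mm above the bench when up; it stands at the station's y = +80 or -80 mm.
- lamp: Amber pilot lamp on the panel, 26 mm across, 18 mm high, fixed, at the other end from the stop button. Origin at the centre of its foot, on the panel.
- wood_dop: Loose waisted wooden chuck, 30x30x28 mm, on the bench beside the station. Origin under its centre. Leave alone.
- drilled_block: Loose wooden block with three holes, 60x24x20 mm, beside the station. Origin under its centre. Leave alone.
- offcut_1: Loose wooden offcut, 18x28x12 mm, in front of the station. Origin under its centre. Leave alone.
- yellow_tag: Loose yellow tag, 20x42x9 mm, in front of the station. Origin under its centre. Leave alone.
- antler_tip: Loose antler tip, 23x82x24 mm, behind the station. Origin under its centre. Leave alone.

How it is judged (in metres and radians):
On the way, in this order (a step that is already met when the one before it is completed fails the run):
1. the cover is pushed back fully, with both green buttons still up (value of joint cover above 0.054 m and value of joint each of reset_left, reset_right below 0.002 m), for 0.2 s.
2. both green buttons are held down together for three seconds, the fingers pressing on the station (value of joint cover above 0.054 m and value of joint each of reset_left, reset_right above 0.0065 m and contact force between the fingers and station above 5 N), for 3 s.
At the end, for the whole second after the job is handed in: The cover is fully back (within 4 mm of its stop), both green buttons and the stop button are up (within 2 mm), and every loose thing is at rest within 20 mm of where it started (all of step 1 and value of joint stop below 0.002 m and distance of each of wood_dop, drilled_block, offcut_1, yellow_tag, antler_tip from where it was at the start of the episode below 0.02 m and linear speed of each of wood_dop, drilled_block, offcut_1, yellow_tag, antler_tip below 0.02 m/s); the robot touches nothing.
It fails at once if one green button is pressed (more than 6.5 mm) while the other is up (less than 1.5 mm) ((value of joint reset_left above 0.0065 m and value of joint reset_right below 0.0015 m) or (value of joint reset_right above 0.0065 m and value of joint reset_left below 0.0015 m)).
It fails at once if the red stop button is pressed (more than 4 mm) (value of joint stop above 0.004 m).
It fails at once if a loose thing is lifted or pushed about (20 mm or more) (distance of any of wood_dop, drilled_block, offcut_1, yellow_tag, antler_tip from where it was at the start of the episode above 0.02 m).
It also fails if it takes over 45 s, if anything falls off the work surface, if the arm or the gripper's body presses on something with over 40 N, if the wrist force passes 120 N, or if a joint passes its speed limit or range.

## Working session

There is one attempt and no reset: what is moved stays moved. The work goes in short steps, Python scripts to look and compute and a tool call to move; the robot and the scene stay as the last step left them, time stands still between calls to the robot, and variables do not carry over. Pictures are saved under pics/ and viewed, at most 10 in all, crops included, and the job is handed in when it is done.

Besides the shell and the picture viewer there is one more tool, called after "Emit:" by a JSON object that holds its "op" and its "data", one argument or row to a line. jog_arm: Moves the arm, as the interface text tells. Its arguments: {"type":"object","properties":{"rows":{"type":"string"}},"required":["rows"]}

```bash
mkdir -p pics; cat > h.py <<'E'
from plant import *
import numpy as np, cv2
def ray(cam,uv):
    c=calibration(cam);K=np.array(c["camera_matrix"]);T=np.array(c["extrinsics"])
    d=np.linalg.inv(K)@[uv[0],uv[1],1];d=d*[1,-1,-1]
    R=T[:3,:3];return -R.T@T[:3,3],R.T@d
def at(cam,uv,z):
    o,d=ray(cam,uv);return o+d*(z-o[2])/d[2]
def proj(cam,p):
    c=calibration(cam);K=np.array(c["camera_matrix"]);T=np.array(c["extrinsics"])
    q=K@((T[:3,:3]@np.array(p)+T[:3,3])*[1,-1,-1]);return q[:2]/q[2]
E
python3 - <<'E'
from h import *
for n in("top","scene"):
    im=capture(n);cv2.imwrite(f"pics/{n}0.png",im);print(n,calibration(n).keys())
    for t,z in(("station",45),("cover_rib",78),("reset_left",60),("stop",69),("lamp",63),("wood_dop",28),("drilled_block",20),("offcut_1",12),("yellow_tag",9),("antler_tip",24)):
        for r in regions_of(t,n)[:2]: print(n,t,round(r["score"],2),np.round(r["uv"]),at(n,r["uv"],z).round(),r["pixels"].sum())
s=get_state();print(s["t"],s["tool_rot"],s["qpos"])
E
```

```text
top dict_keys(['camera_matrix', 'extrinsics'])
top station 0.56 [362. 243.] [560. -23.  45.] 7488
top cover_rib 0.8 [368. 248.] [547. -30.  78.] 1812
top reset_left 0.56 [408. 257.] [ 534. -106.   60.] 146
top lamp 0.49 [408. 255.] [ 538. -105.   63.] 140
top lamp 0.41 [382. 183.] [668. -55.  63.] 247
top wood_dop 0.69 [289. 276.] [495. 112.  28.] 166
top drilled_block 0.61 [441. 236.] [ 579. -174.   20.] 401
top offcut_1 0.4 [384. 296.] [462. -68.  12.] 39
top yellow_tag 0.73 [334. 303.] [446.  26.   9.] 189
top yellow_tag 0.71 [321. 253.] [540.  53.   9.] 55
top antler_tip 0.65 [381. 183.] [678. -57.  24.] 268
scene dict_keys(['camera_matrix', 'extrinsics'])
scene station 0.72 [367. 244.] [535. -16.  45.] 6895
scene station 0.34 [368. 224.] [590. -53.  45.] 1624
scene cover_rib 0.85 [366. 222.] [547. -22.  78.] 1614
scene cover_rib 0.39 [436. 225.] [ 484. -113.   78.] 341
scene reset_left 0.52 [361. 244.] [521.   3.  60.] 127
scene lamp 0.49 [362. 243.] [519.   3.  63.] 102
scene lamp 0.43 [415. 226.] [520. -98.  63.] 132
scene wood_dop 0.7 [305. 288.] [499. 113.  28.] 245
scene drilled_block 0.92 [434. 225.] [ 564. -176.   20.] 283
scene offcut_1 0.5 [415. 277.] [460. -60.  12.] 72
scene yellow_tag 0.64 [374. 297.] [450.  22.   9.] 133
scene antler_tip 0.5 [349. 218.] [656. -53.  24.] 175
1.1 [ 9.73810984e-01  2.27359113e-01 -1.24189435e-05  6.39786723e-06] [-1.11203147e+00  3.13488907e-01 -4.71105247e-02  1.21019008e+00
 -2.70968726e-05  1.57083136e+00]
```

```bash
python3 - <<'E'
import cv2
a=cv2.imread("pics/top0.png")[150:330,260:470];b=cv2.imread("pics/scene0.png")[180:320,270:470]
cv2.imwrite("pics/a.png",cv2.resize(a,None,fx=3.3,fy=3.3,interpolation=2))
cv2.imwrite("pics/b.png",cv2.resize(b,None,fx=4,fy=4,interpolation=2))
E
```

```text
(no output)
```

View pics/a.png

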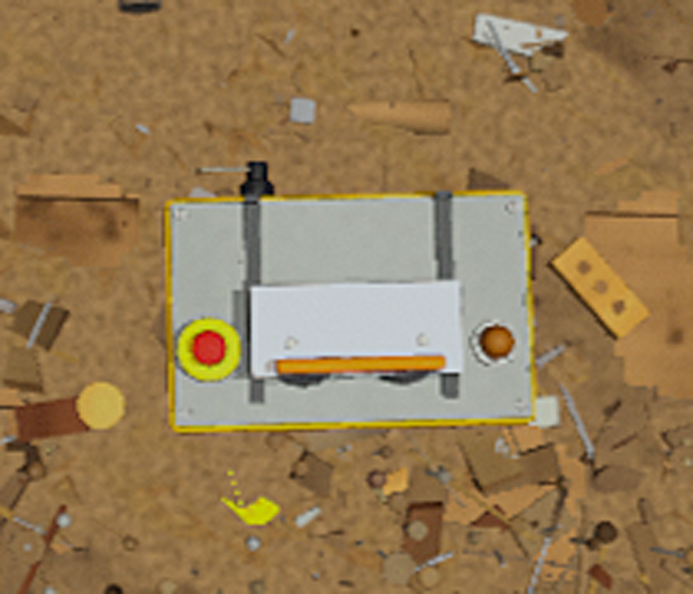

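View pics/b.png

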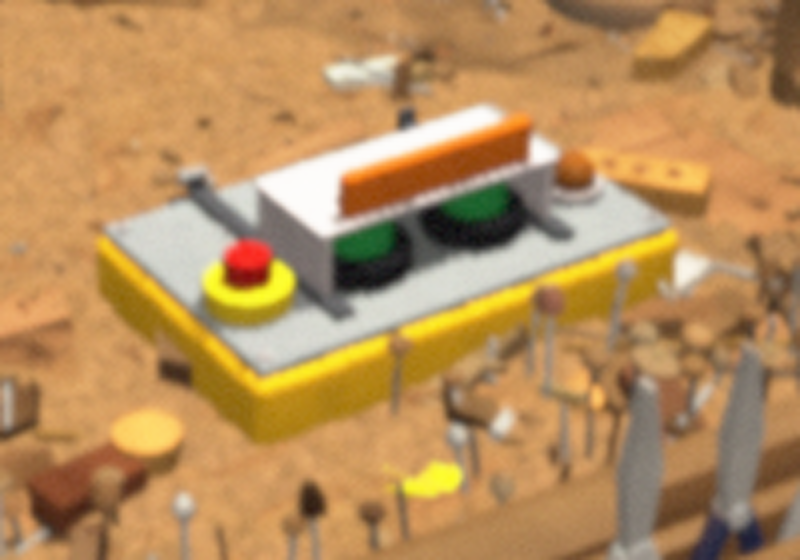

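The top crop shows the station nearly square to the robot. The stop is on its left (y=+80, crop px 209,347) and the lamp on its right (497,341). The rib front is at about crop row 367, with both green buttons partly under the cover. The yellow tag is in front at (255,510), the wood dop is on the left and the drilled block on the right. Next I fit the station pose.

```bash
python3 - <<'E'
from h import *
from scipy.optimize import least_squares
f=lambda u,v:(u/3.3+260,v/3.3+150)
g=lambda u,v:(u/4+270,v/4+180)
L=[(-66,104,45),(68,104,45),(68,-104,45),(-66,-104,45),(-20,80,69),(-20,-80,60)]
T=[f(174,430),f(166,201),f(525,193),f(536,422),f(209,347),f(497,341)]
S=[g(262,375),g(98,240),None,g(678,237),g(248,255),g(575,172)]
def W(p,l):
    c,s=np.cos(p[2]),np.sin(p[2]);return np.array([p[0]+c*l[0]-s*l[1],p[1]+s*l[0]+c*l[1],l[2]])
def fit(sets):
    r=lambda p:np.concatenate([proj(c,W(p,l))-u for c,U in sets for l,u in zip(L,U) if u is not None])
    q=least_squares(r,[560,-23,0],loss="soft_l1",x_scale=[1,1,.01]);return q.x,r(q.x)
for s in([("top",T)],[("scene",S)],[("top",T),("scene",S)]):
    x,r=fit(s);print(x.round(3),r.round(1))
c,s=np.cos(x[2]),np.sin(x[2])
for n,uv in(("top",f(277,373)),("top",f(445,368)),("top",f(277,361)),("top",f(445,356)),("scene",g(342,180)),("scene",g(530,117))):
    d=at(n,uv,98)-[x[0],x[1],0];print("rib st",n,(c*d[0]+s*d[1]).round(1),(-s*d[0]+c*d[1]).round(1))
for n in("top","scene"):
    print(n,"cam",ray(n,(320,240))[0].round())
yaw=x[2];q=get_state()["tool_rot"];print(q)
for l in [(-20,28,69),(-20,-28,69),(-47,0,88),(11,0,88)]:print(l,W(x,l).round(1))
E
```

```text
[ 5.56779e+02 -2.96900e+01  5.40000e-02] [-2.   1.1 -1.2 -1.6  1.4 -1.8  1.1  0.7 -0.2  0.2  0.4  0.1]
[ 5.51777e+02 -2.81700e+01  5.30000e-02] [-0.7  3.4 -2.4 -2.4  3.5 -1.7  0.2  1.1  0.4 -1.2]
[ 5.55828e+02 -2.98760e+01  5.60000e-02] [-1.9  1.8 -1.2 -1.   1.4 -1.5  1.3  1.1 -0.1  0.8  0.5  0.6 -0.7  1.8
 -2.5 -3.6  2.7 -3.2  0.  -0.4 -0.2 -2.5]
rib st top -34.9 44.4
rib st top -34.7 -44.2
rib st top -28.6 44.2
rib st top -28.4 -44.4
rib st scene -34.3 46.4
rib st scene -33.5 -44.1
top cam [481.  46. 930.]
scene cam [-123.  397.  529.]
[ 9.73810984e-01  2.27359113e-01 -1.24189435e-05  6.39786723e-06]
(-20, 28, 69) [534.3  -3.   69. ]
(-20, -28, 69) [537.4 -59.   69. ]
(-47, 0, 88) [508.9 -32.5  88. ]
(11, 0, 88) [566.8 -29.3  88. ]
```

Emit:
{"op": "jog_arm", "data": {
  "rows": "0.49 0 0 0 0.101;0.49 0 0 0 0.101;0.49 0 0 0 0.101;0.49 0 0 0 0.101;0.49 17 -35 0 0;0.49 17 -35 0 0;0.49 17 -35 0 0;0.49 17 -35 0 0;0.49 17 -35 0 0;0.49 17 -35 0 0;0.49 17 -35 0 0;0.49 17 -35 0 0"
}}

```text
t: 2.1
ee_pos: [386.5, -249.2, 231.5]
tool_rot: [1.0, 0.027, 0.0, 0.0]
ft_force: [1.3, -1.1, -0.6]
finger_gap: 0.494
grip_force: 0.0
```

Emit:
{"op": "jog_arm", "data": {
  "rows": "0.49 17 -35 0 0;0.49 17 -35 0 0;0.49 17 -35 0 0;0.49 17 -35 0 0;0.49 17 -35 0 0;0.49 17 -35 0 0;0.49 0 0 30 0;0.49 0 0 30 0;0.49 0 0 0 0;0.49 0 0 0 0"
}}

```text
t: 2.93
ee_pos: [475.0, -35.4, 170.5]
tool_rot: [1.0, 0.028, -0.002, -0.0]
ft_force: [0.1, 0.2, 0.3]
finger_gap: 0.488
grip_force: 0.0
```

```bash
cat >> h.py <<'E'
P=(555.9,-29.9,.0555)
def st():
    s=get_state();d=s["ee_pos"][:2]-np.array(P[:2]);c,n=np.cos(P[2]),np.sin(P[2]);q=s["tool_rot"]
    print("t",round(s["t"],2),"station x,y,z",np.round([c*d[0]+n*d[1],-n*d[0]+c*d[1],s["ee_pos"][2]],1),"yaw",round(2*np.arctan2(q[1],q[0]),4),"gap",round(s["finger_gap"],3),"F",np.round(s["ft_force"],1))
E
python3 - <<'E'
from h import *
st();a=capture("scene");b=capture("top")
k=cv2.resize(np.hstack([a[120:330,260:460],b[130:340,260:460]]),None,fx=2,fy=2,interpolation=2)
cv2.imwrite("pics/c.png",k)
E
```

```text
t 2.93 station x,y,z [-81.1  -1.  170.5] yaw 0.0552 gap 0.488 F [0.1 0.2 0.3]
```

View pics/c.png

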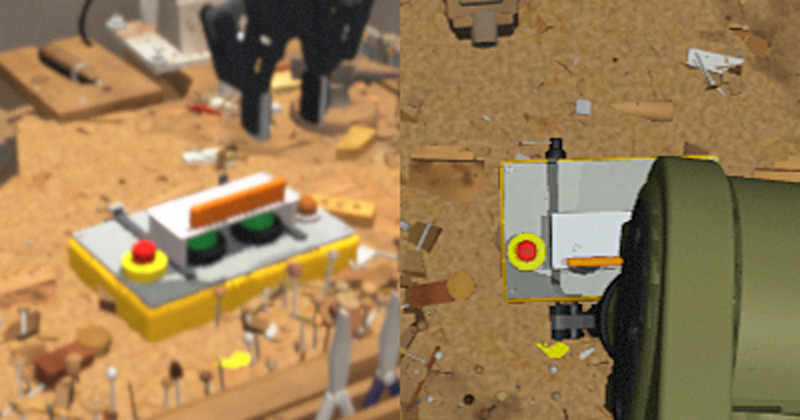

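The fingers are side by side in front of the rib, with tips at about (258,135) and (313,121) in the left half. Their spacing looks close to the button spacing. I'll lower to rib height and start the push.

```bash
python3 - <<'E'
from h import *
for z in(170,176):
    a=at("scene",(260+258/2,120+135/2),z);b=at("scene",(260+313/2,120+121/2),z);print(z,a.round(),b.round(),np.linalg.norm(a-b).round())
E
```

```text
170 [480. -17. 170.] [479. -64. 170.] 47.0
176 [470. -10. 176.] [469. -57. 176.] 46.0
```

Emit:
{"op": "jog_arm", "data": {
  "rows": "0.49 0 0 30 0;0.49 0 0 30 0;0.49 0 0 27 0;0.49 10 -1 0 0;0.49 10 0 0 0;0.49 10 0 0 0;0.49 5 0 0 0;0.49 5 0 0 0;0.49 5 0 0 0;0.49 0 0 0 0"
}}

```text
t: 3.87
ee_pos: [523.2, -32.2, 85.2]
tool_rot: [1.0, 0.027, 0.001, 0.0]
ft_force: [0.1, -0.1, 0.8]
finger_gap: 0.492
grip_force: 0.0
```

```bash
python3 -c "from h import *;st()"
```

```text
t 3.87 station x,y,z [-32.8  -0.5  85.2] yaw 0.0549 gap 0.492 F [ 0.1 -0.1  0.8]
```

Emit:
{"op": "jog_arm", "data": {
  "rows": "0.49 5 0 0 0;0.49 5 0 0 0"
}}

```text
t: 4.03
ee_pos: [531.3, -31.6, 84.5]
tool_rot: [1.0, 0.027, -0.0, 0.0]
ft_force: [-1.2, -0.2, 1.7]
finger_gap: 0.489
grip_force: 0.8
```

```bash
python3 - <<'E'
from h import *
st();a=capture("scene");cv2.imwrite("pics/d.png",cv2.resize(a[150:300,280:440],None,fx=5,fy=4,interpolation=2) if 0 else cv2.resize(a[150:300,280:440],None,fx=4,fy=4,interpolation=2))
E
```

```text
t 4.03 station x,y,z [-24.7  -0.3  84.5] yaw 0.0547 gap 0.489 F [-1.2 -0.2  1.7]
```

View pics/d.png

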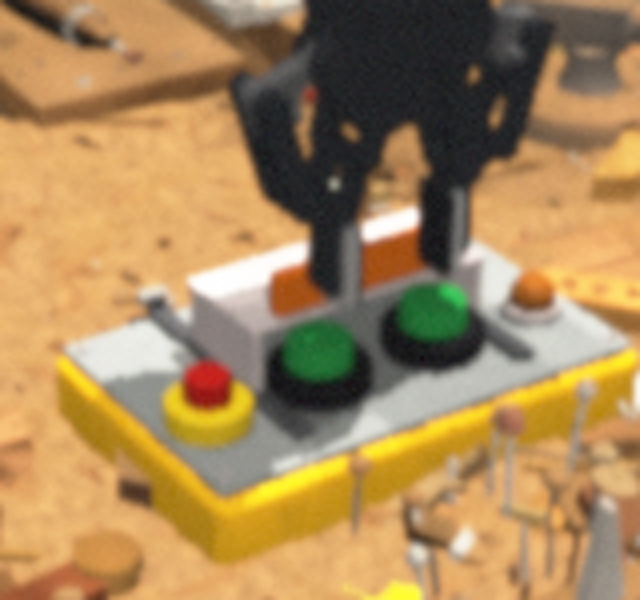

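The picture shows both fingertips, at (345,290) and (460,265), against the rib. The cover is sliding back and both green buttons, at (318,350) and (433,312), are nearly bare. The push continues.

Emit:
{"op": "jog_arm", "data": {
  "rows": "0.49 4 0 0 0;0.49 4 0 0 0;0.49 4 0 0 0;0.49 4 0 0 0;0.49 3 0 0 0;0.49 2 0 0 0;0.49 0 0 0 0"
}}

```text
t: 4.67
ee_pos: [553.0, -30.4, 84.3]
tool_rot: [1.0, 0.027, 0.0, -0.0]
ft_force: [-0.4, 0.2, -0.7]
finger_gap: 0.486
grip_force: 0.0
```

```bash
python3 -c "from h import *;st()"
```

```text
t 4.67 station x,y,z [-2.9 -0.3 84.3] yaw 0.0549 gap 0.486 F [-0.4  0.2 -0.7]
```

Emit:
{"op": "jog_arm", "data": {
  "rows": "0.49 2 0 0 0;0.49 2 0 0 0;0.49 1 0 0 0;0.49 1 0 0 0"
}}

```text
t: 5.0
ee_pos: [558.3, -30.2, 84.3]
tool_rot: [1.0, 0.027, -0.0, -0.0]
ft_force: [-2.0, -0.3, 0.4]
finger_gap: 0.491
grip_force: 0.8
```

```bash
python3 -c "from h import *;st()"
```

```text
t 5.0 station x,y,z [ 2.4 -0.4 84.3] yaw 0.0547 gap 0.491 F [-2.  -0.3  0.4]
```

Emit:
{"op": "jog_arm", "data": {
  "rows": "0.49 1 0 0 0;0.49 1 0 0 0;0.49 1 0 0 0;0.49 0 0 0 0"
}}

```text
t: 5.33
ee_pos: [559.0, -30.1, 84.1]
tool_rot: [1.0, 0.027, -0.002, 0.0]
ft_force: [-8.6, -0.1, 6.4]
finger_gap: 0.49
grip_force: 4.3
```

```bash
python3 -c "from h import *;st()"
```

```text
t 5.33 station x,y,z [ 3.1 -0.4 84.1] yaw 0.0547 gap 0.49 F [-8.6 -0.1  6.4]
```

The force jumped to 8.6 N, so the cover is at its stop. I'll back off over the buttons and look.

Emit:
{"op": "jog_arm", "data": {
  "rows": "0.49 0 0 0 0;0.49 -4 0 0 0;0.49 -8 0 0 0;0.49 -8 0 0 0;0.49 -3 0 0 0;0.49 0 0 0 0;0.49 0 0 0 0"
}}

```text
t: 5.92
ee_pos: [538.5, -31.3, 84.5]
tool_rot: [1.0, 0.027, 0.0, 0.0]
ft_force: [0.6, -0.5, -0.8]
finger_gap: 0.492
grip_force: 0.0
```

```bash
python3 - <<'E'
from h import *
st();a=capture("scene");cv2.imwrite("pics/e.png",cv2.resize(a[170:290,290:430],None,fx=5,fy=5,interpolation=2))
E
```

```text
t 5.92 station x,y,z [-17.5  -0.4  84.5] yaw 0.0547 gap 0.492 F [ 0.6 -0.5 -0.8]
```

View pics/e.png

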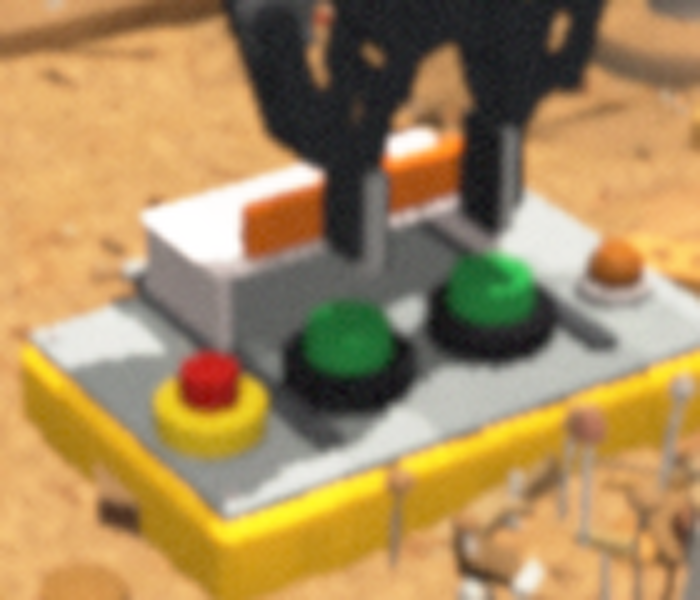

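The cover is fully back and both green buttons are bare, with tops at about (348,318) and (490,268). The fingertips hang above them, bottoms at about (358,265) and (495,230). I'll check the alignment by projection.

```bash
python3 - <<'E'
from h import *
c,s=np.cos(P[2]),np.sin(P[2])
W=lambda x,y,z:(P[0]+c*x-s*y,P[1]+s*x+c*y,z)
f=lambda p:((proj("scene",p)-[290,170])*5).round()
print("button",f(W(-20,28,69)),f(W(-20,-28,69)), "stop",f(W(-20,80,69)))
for z in(84.5,88,92):print(z,f(W(-17.5,27.6,z)),f(W(-17.5,-28.4,z)))
E
```

```text
button [350. 320.] [493. 271.] stop [210. 367.]
84.5 [347. 273.] [491. 226.]
88 [347. 264.] [492. 217.]
92 [347. 253.] [492. 206.]
```

Emit:
{"op": "jog_arm", "data": {
  "rows": "0.49 -2 0 5 0;0.49 0 0 5 0;0.49 0 0 4 0;0.49 0 0 2 0;0.49 0 0 2 0;0.49 0 0 0 0"
}}

```text
t: 6.47
ee_pos: [535.8, -31.3, 65.9]
tool_rot: [1.0, 0.027, -0.001, -0.0]
ft_force: [-1.7, -0.6, 3.7]
finger_gap: 0.493
grip_force: 2.3
```

```bash
python3 -c "from h import *;st();print(get_state()['moment'])"
```

```text
t 6.47 station x,y,z [-20.1  -0.3  65.9] yaw 0.0548 gap 0.493 F [-1.7 -0.6  3.7]
[ 0.07145893  0.63664174 -0.02161304]
```

Emit:
{"op": "jog_arm", "data": {
  "rows": "0.49 0 0 2 0;0.49 0 0 2 0;0.49 0 0 2 0;0.49 0 0 1 0;0.49 0 0 0 0"
}}

```text
t: 6.88
ee_pos: [536.0, -31.3, 60.0]
tool_rot: [1.0, 0.027, -0.0, -0.0]
ft_force: [-5.3, -0.1, 10.8]
finger_gap: 0.484
grip_force: 5.4
```

```bash
python3 -c "from h import *;st();print(get_state()['moment'])"
```

```text
t 6.88 station x,y,z [-19.9  -0.3  60. ] yaw 0.0548 gap 0.484 F [-5.3 -0.1 10.8]
[ 0.10003185  1.13039443 -0.04135122]
```

Emit:
{"op": "jog_arm", "data": {
  "rows": "0.49 0 0 1 0;0.49 0 0 1 0;0.49 0 0 1 0;0.49 0 0 0 0"
}}

```text
t: 7.22
ee_pos: [536.1, -31.3, 59.1]
tool_rot: [1.0, 0.027, 0.0, 0.0]
ft_force: [-11.5, 0.7, 28.1]
finger_gap: 0.488
grip_force: 14.3
```

```bash
python3 -c "from h import *;st();print(get_state()['moment'])"
```

```text
t 7.22 station x,y,z [-19.8  -0.3  59.1] yaw 0.0548 gap 0.488 F [-11.5   0.7  28.1]
[ 0.16397638  2.49565899 -0.01890171]
```

Emit:
{"op": "jog_arm", "data": {
  "rows": "0.49 0 0 0 0;0.49 0 0 0 0;0.49 0 0 0 0;0.49 0 0 0 0;0.49 0 0 0 0;0.49 0 0 0 0;0.49 0 0 0 0;0.49 0 0 0 0;0.49 0 0 0 0;0.49 0 0 0 0;0.49 0 0 0 0;0.49 0 0 0 0"
}}

```text
t: 8.22
ee_pos: [536.1, -31.3, 59.1]
tool_rot: [1.0, 0.027, 0.0, 0.0]
ft_force: [-11.0, 0.8, 28.7]
finger_gap: 0.491
grip_force: 14.2
```

```bash
python3 - <<'E'
from h import *
st();print(get_state()['moment']);a=capture("scene");cv2.imwrite("pics/f.png",cv2.resize(a[170:290,290:430],None,fx=5,fy=5,interpolation=2))
E
```

```text
t 8.22 station x,y,z [-19.8  -0.3  59.1] yaw 0.0548 gap 0.491 F [-11.    0.8  28.7]
[ 0.152165    2.4720708  -0.02350717]
```

View pics/f.png

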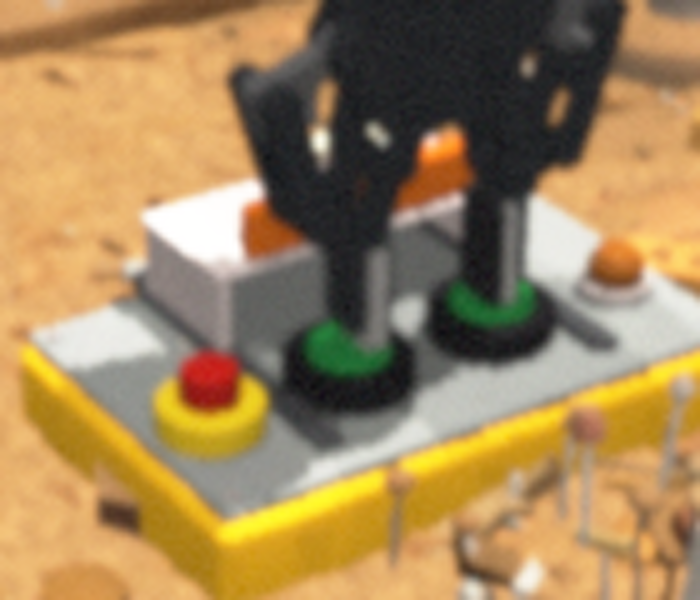

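The fingertips are pressing both green buttons down, at about (350,345) and (490,298). Both buttons have sunk nearly to their collars, and the stop button is untouched. I'll keep holding.

Emit:
{"op": "jog_arm", "data": {
  "rows": "0.49 0 0 0 0;0.49 0 0 0 0;0.49 0 0 0 0;0.49 0 0 0 0;0.49 0 0 0 0;0.49 0 0 0 0;0.49 0 0 0 0;0.49 0 0 0 0;0.49 0 0 0 0;0.49 0 0 0 0;0.49 0 0 0 0;0.49 0 0 0 0"
}}

```text
t: 9.27
ee_pos: [536.1, -31.4, 59.1]
tool_rot: [1.0, 0.027, 0.0, 0.0]
ft_force: [-11.7, 0.5, 28.1]
finger_gap: 0.492
grip_force: 14.2
```

Emit:
{"op": "jog_arm", "data": {
  "rows": "0.49 0 0 0 0;0.49 0 0 0 0;0.49 0 0 0 0;0.49 0 0 0 0;0.49 0 0 0 0;0.49 0 0 0 0;0.49 0 0 0 0;0.49 0 0 0 0;0.49 0 0 0 0;0.49 0 0 0 0;0.49 0 0 0 0;0.49 0 0 0 0"
}}

```text
t: 10.27
ee_pos: [536.1, -31.4, 59.1]
tool_rot: [1.0, 0.027, 0.0, 0.0]
ft_force: [-11.9, 0.9, 28.3]
finger_gap: 0.489
grip_force: 14.2
```

Emit:
{"op": "jog_arm", "data": {
  "rows": "0.49 0 0 0 0;0.49 0 0 0 0;0.49 0 0 0 0;0.49 0 0 0 0;0.49 0 0 0 0;0.49 0 0 0 0;0.49 0 0 0 0;0.49 0 0 0 0;0.49 0 0 0 0;0.49 0 0 0 0;0.49 0 0 0 0;0.49 0 0 0 0"
}}

```text
t: 11.27
ee_pos: [536.1, -31.4, 59.1]
tool_rot: [1.0, 0.027, 0.0, 0.0]
ft_force: [-12.0, 1.2, 28.2]
finger_gap: 0.492
grip_force: 14.2
```

Emit:
{"op": "jog_arm", "data": {
  "rows": "0.49 0 0 -4 0;0.49 0 0 -4 0;0.49 0 0 -4 0;0.49 0 0 -10 0;0.49 -5 0 -20 0;0.49 -5 0 -30 0;0.49 -10 0 -30 0;0.49 -10 0 -30 0;0.49 -10 0 -10 0;0.49 0 0 0 0;0.49 0 0 0 0;0.49 0 0 0 0"
}}

```text
t: 12.27
ee_pos: [496.2, -33.5, 197.1]
tool_rot: [1.0, 0.027, -0.001, -0.0]
ft_force: [0.4, 0.5, -1.3]
finger_gap: 0.49
grip_force: 0.0
```

```bash
python3 - <<'E'
from h import *
st();a=capture("scene");cv2.imwrite("pics/g.png",cv2.resize(a[170:320,270:450],None,fx=4,fy=4,interpolation=2))
E
```

```text
t 12.27 station x,y,z [-59.8  -0.3 197.1] yaw 0.0547 gap 0.49 F [ 0.4  0.5 -1.3]
```

View pics/g.png

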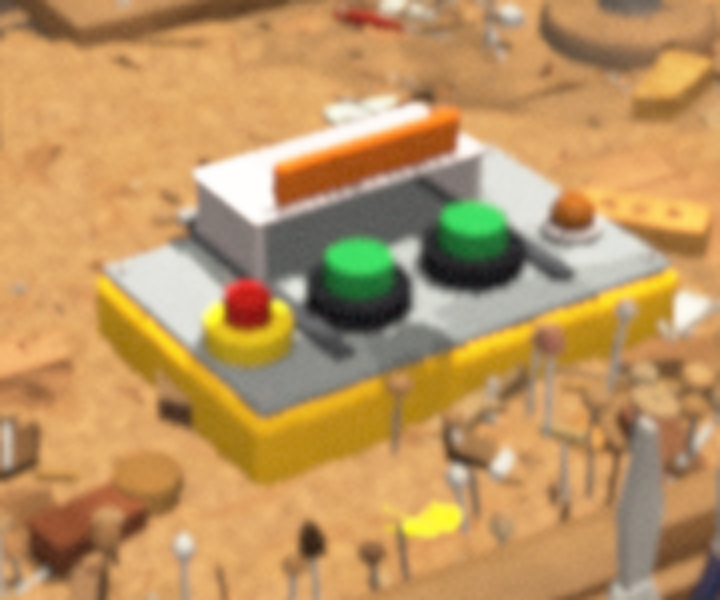

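The cover is back, with its rib at about (370,155). Both green buttons, at (358,265) and (473,225), and the stop, at (248,300), are up. The loose things in view lie where they were. I'm handing the job in.

```bash
python3 -c "from plant import *;print(close_job())"
```

```text
the job is handed in; nothing more can be done
None
```

I pushed the cover back to its stop, held both green buttons down together for about four seconds (about 28 N), released them and moved clear, leaving the cover open; the job is handed in, but no verdict came back.

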